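Take the spare socket plate out of the tube tester and present it

TASK

Discharge the tube tester by pressing the steel plunger right down to its stop for a moment, then fold the cover flap back past upright so that it stays open. Draw the socket plate (the one with the round ceramic socket on its face) up out of its slot, leaving the plain blank plate in the other slot and everything else where it was. Finish while holding: keep the plate still and upright in the gripper over the middle of the round rubber mat, its lower edge at least 12 cm above the bench, with the flap still open and the plunger let go.

Things in the scene. Friction and masses are not known exactly. Their poses are not given: they have to be found in the camera images.
- tester: fixed grey steel bench tube tester, 92 mm high, 210 mm in y; origin on the bench under the centre of its well; +x points from its front face (x = -85 mm) to the rear end of its console (x = +145 mm; low sockets and a meter there, up to 97 mm high). The well under the flap is open 150 mm in x, 190 mm in y, floor 6 mm above the bench
- well (a point): centre of the well floor, 6 mm above the tester's origin, same axes. Two upright slots run along x, at y = +36 mm and y = -36 mm: each is a pair of plastic guide channels 30 mm high at x = +-30 mm that hold the two lower end edges of a plate standing on the floor, with 1.5 mm play on each side
- flap (a joint): angle (rad) of the aluminium cover flap over the well, 168 by 208 by 6 mm, 160 g: 0 shut (top face 99 mm above the bench), 1.57 upright, 2.0 stop; its front edge rises and swings to the rear about a hinge along the tester's y axis. Starts shut or up to 0.1 open. A stiff friction hinge (0.25 N m) keeps it at any angle
- flap_bar (a point): middle of the flap's handle, on its axis: a round steel bar 10 mm thick, 90 mm long, along the tester's y axis, a post at each end. 30 mm free between bar and flap; 41 mm above the flap's underside, 145 mm along the flap from the hinge, 23 mm from the front edge. Moves with the flap; point x points along the flap to the hinge, z out of its top face
- flap_hinge (a point): point on the hinge axis, midway along it, at the flap's underside: 84 mm in x from the tester's origin, 93 mm above the bench
- socket_plate: wanted part, hidden under the flap in either slot: upright aluminium plate, 8 mm thick (y), some 90 g. Origin at the centre of its lower edge, z up, x along its width. 60 mm wide up to z = 56 mm, above it a grip tab 32 mm wide to its top at z = 82 mm (4 mm below the rim). On its +y face a round white ceramic socket, 30 mm diameter, 12 mm proud, centred at z = 31 mm
- blank_plate: plain aluminium blank in the other slot, 60 by 8 by 82 mm, full width to the top, no socket; origin at the centre of its lower edge. Must stay in its slot
- post: fixed dark steel post of the discharge plunger: base 80 by 80 by 45 mm with a collar to 62 mm; origin on the bench under its centre. It stands on one side of the tester, the mat on the other
- plunger (a joint): travel of the spring plunger (m): 0 up, 0.012 at its stop; moves straight down and springs back; takes about 2 N to start and 6 N at the stop
- plunger_top (a point): centre of the top of the plunger's round steel head (42 mm diameter, flat top 24 mm); 94 mm above the bench when up
- mat: fixed round black rubber inspection mat, 120 mm diameter, 4 mm thick; origin on the bench under its centre
- tube_a: bystander: loose standing amplifier tube, 42 mm diameter, 98 mm high, beyond the mat; origin at the centre of its base
- tube_b: bystander: loose standing smaller tube, 36 mm diameter, 83 mm high, beyond the plunger; origin at the centre of its base
- pin_block: bystander: brass pin straightening block, 45 by 45 by 30 mm, on the robot's side of the plunger; origin at the centre of its underside
- jar: bystander: jar, 52 mm diameter, 70 mm high, behind the tester; origin at the centre of its underside
- screwdriver: bystander: screwdriver 170 mm long lying in front of the tester
- brush: bystander: brush 150 mm long lying on the robot's side of the mat
Not all that is in view belongs to the job. Of the things that look like the post, the middle-sized one is meant.

How it is judged:
On the way, in this order (a step that is already met when the one before it is completed fails the run):
1. the plunger is pressed down to its stop (more than 10.5 of 12 mm) for 0.2 s, before the flap is opened (value of joint plunger above 0.0105 m), for 0.2 s.
2. the flap is folded back past upright (more than 1.5 rad) (value of joint flap above 1.5 rad), for 0.2 s.
3. the socket plate is drawn out of the well in the gripper (z of socket_plate in the frame of tester above 0.1 m and contact force between socket_plate and the fingers above 0.5 N), for 0.2 s.
At the end, for the whole second after the job is handed in: the fingers alone hold the socket plate still, upright within 0.2 rad, lower edge over 100 mm above the bench, origin within 45 mm horizontally of the mat's centre; flap open over 1.4 rad, plunger sprung back, blank plate in its slot (height (world z) of socket_plate above 0.1 m and horizontal distance between socket_plate and mat below 0.045 m and angle between socket_plate's own z axis and vertical below 0.2 rad and linear speed of socket_plate below 0.03 m/s and contact force between socket_plate and the fingers above 0.5 N and contact force between socket_plate and tester below 0.1 N and contact force between socket_plate and mat below 0.1 N and value of joint flap above 1.4 rad and z of blank_plate in the frame of tester below 0.012 m and value of joint plunger below 0.002 m); the arm keeps its last pose, push and grip.
It fails at once if the blank plate is pulled out of its slot (raised more than 15 mm) (z of blank_plate in the frame of tester above 0.021 m).
It fails at once if a bystander is pushed more than 40 mm or a tube is knocked over (distance of any of tube_a, tube_b, pin_block, jar, screwdriver, brush from where it was at the start of the episode above 0.04 m or angle between any of tube_a, tube_b, jar's own z axis and vertical above 0.7 rad).
It also fails if it takes over 70 s, if anything falls off the work surface, if the arm or the gripper's body presses on something with over 40 N, if the wrist force passes 120 N, or if a joint passes its speed limit or range.

ROBOT

A 7-joint arm with a two-finger parallel gripper is mounted at the origin on the work surface. World frame = base frame: x ahead of the robot, y to its left, z up, the work surface at z = 0. Lengths are in m, angles in rad, forces in N, time in s.
With the tool pointing down it reaches from about 0.425 to 0.925 m from the base axis. Payload 6.8 kg.
Tool frame: the origin (TCP) lies on the centre line of the jaws, within the pads' length; the fingertips stand 11 mm ahead of it and the grasp point (between the pads) lies 8 mm behind it; z points along the fingers, y is the line along which they close (so a half turn about z gives the same grasp; the last joint's range is limited). The gripper opens to 88 mm and grips with 3 to 60 N. Pads are 20 mm wide; open, the fingers measure 115 mm over their backs; the gripper's body (75 mm by 178 mm) begins 61 mm behind the grasp point.
Start: joints at [1.202, 0.477, 0.022, 1.555, -0.011, 1.109, -0.083], TCP at [0.174, -0.652, 0.234] pointing down, gripper open.
Joint ranges: [-2.96, 2.96], [-0.34, 2.1], [-1.41, 1.46], [0.24, 2.44], [-1.37, 4.51], [0.17, 1.92], [-2.96, 2.96]. Speed limits (rad/s): [2.39, 2.39, 3.14, 3.14, 3.14, 3.14, 3.14].

INTERFACE

Orientations are given as a rotation vector (axis times angle).
In Python, from plant import sensors, optics, ticket gives the robot as it stands.
- The arm moves only by the tool arm_command, never from a script. Its argument "deltas" is a list of rows, each a list of 2 entries, a list of its own where there are three numbers: the shift along the tool's x, y, z in m, then the turn, a rotation vector about the tool's x, y, z in degrees. A call has 1 to 5 rows; each row shifts and turns the commanded pose from where the row before left it, along the tool's axes as they then stand; what a row does not reach is not made up. A row lasts 1/10 s, in which the tool goes at most 50 mm and 8.59 degrees, less where a joint would pass 70% of its speed; a pose out of reach is approached as far as the arm can. A call is refused whole if a number of a shift passes 0.05 or a number of a turn 8.59, either way. A call with a gripper value outside its range is refused whole. "claw" is the opening, from 0 (shut) to 1 (fully open), set as the call begins (left out, the last holds). The fingers move at their own pace and stop on an object; "squeeze" is the grip in N (left out, the last holds). Time passes only in rows, so rows that do not move let the fingers close. It gives the time, the measured TCP pose, the force, the opening and the grip force at its end, in the units of the state.
- sensors.sense(): the state, without advancing time (a new reading comes with each control period).
- optics.camera(name): name is "scene" or "top"; returns a dict with "image" (384x512x3 uint8, red, green, blue), "intrinsics" (3x3 intrinsics, pixels), "R" (3x3) and "t" (3): a world point X has camera coordinates R X + t. Camera axes: x right, y down, z forward; pixel columns grow to the right and rows downward; lengths in m; the calibration is good to about 2 mm. A picture is of the moment at which its call begins. There is no depth.
- ticket.job_done(): hands the job in; it is judged then, once.
The state is a dict: "clock": time; "q": joint angles; "joint_velocities": joint speeds; "joint_efforts": joint torques, N m; "tool_pos": TCP position; "eef_rot": TCP orientation; "force": force on the tool from outside, world axes, zero at the start; "ft_torque": the same for the moment, N m; "width": finger opening in m; "grip_force": force on a finger pad.
Only numpy, scipy, OpenCV 4.12 (cv2) and the standard library are available. Lean on these libraries where they do the work, as an engineer would, in place of code of your own. Each camera call takes 0.05 s, during which the arm holds its last target. There are 200 camera calls.

## Working session

There is one attempt and no reset: what is moved stays moved. The work goes in short steps, Python scripts to look and compute and a tool call to move; the robot and the scene stay as the last step left them, time stands still between calls to the robot, and variables do not carry over. Pictures are saved under pics/ and viewed, at most 10 in all, crops included, and the job is handed in when it is done.

Besides the shell and the picture viewer there is one more tool, called after "Request:" as a command line: name --argument value ..., lists and objects as JSON in quotes. arm_command: Moves the arm, as the interface text tells. Its arguments: {"type":"object","properties":{"deltas":{"type":"array","items":{"type":"array"}},"claw":{"type":"number"},"squeeze":{"type":"number"}},"required":["deltas"]}

```bash
mkdir -p pics && ls && cat > h.py <<'E'
import numpy as np, cv2
from plant import sensors, optics, ticket
from scipy.spatial.transform import Rotation as Ro
def cam(n):
    c=optics.camera(n); return c
def ray(c,u,v,z):
    K=np.array(c["intrinsics"]);R=np.array(c["R"]);t=np.array(c["t"])
    o=-R.T@t; d=R.T@np.linalg.solve(K,[u,v,1.]); return o+d*(z-o[2])/d[2]
def proj(c,X):
    p=np.array(c["intrinsics"])@(np.array(c["R"])@np.array(X)+np.array(c["t"])); return p[:2]/p[2]
E
python3 - <<'E'
from h import *
ims=[]
for n in("scene","top"):
    c=cam(n); im=c["image"][:,:,::-1]; cv2.imwrite(f"pics/{n}_raw0.png",im)
    cv2.imwrite(f"pics/{n}0.png",cv2.resize(im,(800,600),interpolation=cv2.INTER_CUBIC))
    np.savez(f"{n}.npz",**{k:np.array(c[k]) for k in c})
    print(n,-np.array(c["R"]).T@c["t"],c["intrinsics"][0][0])
print(sensors.sense())
E
```

```text
pics
scene [1.10686606 0.67275765 0.68273179] 369.6503937933172
top [0.32747625 0.03083307 1.41096341] 435.46170998795196
{'clock': 0.1, 'q': array([ 1.20187401,  0.47768812,  0.0223571 ,  1.55628612, -0.01148705,
        1.1093427 , -0.0831178 ]), 'joint_velocities': array([-1.58728848e-03,  3.81710102e-04, -1.29162063e-03, -3.72581332e-03,
       -1.96158928e-05, -1.62644565e-03,  1.51670339e-03]), 'joint_efforts': array([ 4.02557533e-03, -5.84088707e+01,  1.53988559e+00, -2.73313808e+01,
       -5.41978015e-02,  1.30728335e-02,  5.27745306e-05]), 'tool_pos': array([ 0.1739144 , -0.65168554,  0.23282696]), 'eef_rot': array([-3.11337029e+00, -4.08329150e-01,  5.31150828e-04]), 'force': array([ 0.02567603, -0.35946559,  0.06992127]), 'ft_torque': array([0.02220453, 0.00892841, 0.02151778]), 'grip_force': 0.0, 'width': 0.0877468360194006}
```

View pics/top0.png

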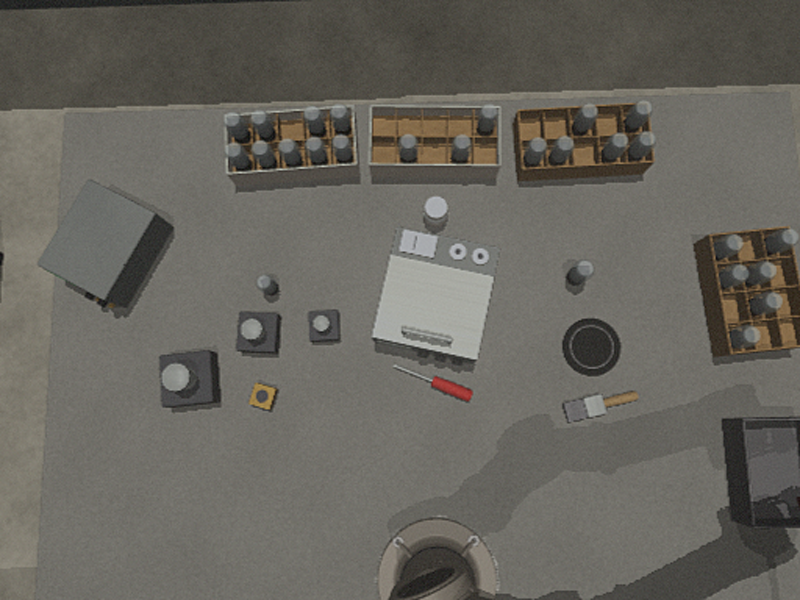

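View pics/scene0.png

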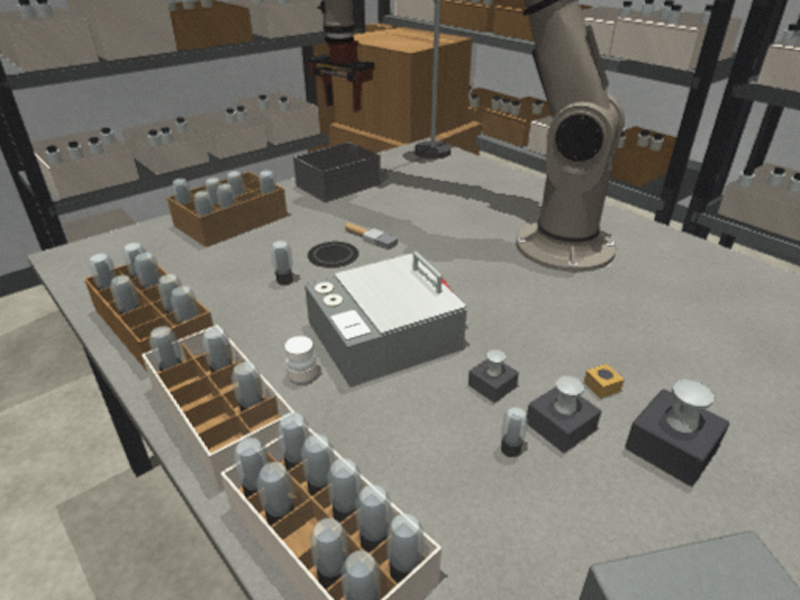

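The top view shows the middle-sized post with its plunger head at (251,329), the flap at about (375–495, 255–357) with its handle at (427,336), and the mat at (592,347), all in 800x600 pixels. The scene view agrees: the flap is shut or nearly shut.

```bash
python3 - <<'E'
from h import *
T=dict(np.load("top.npz"));S=dict(np.load("scene.npz"))
im=T["image"];hsv=cv2.cvtColor(im,cv2.COLOR_RGB2HSV);g=cv2.cvtColor(im,cv2.COLOR_RGB2GRAY)
def blobs(m,x0,y0,x1,y1,amin=10):
    k=np.zeros_like(m);k[y0:y1,x0:x1]=m[y0:y1,x0:x1]
    cs,_=cv2.findContours(k,cv2.RETR_EXTERNAL,cv2.CHAIN_APPROX_NONE)
    return [c for c in cs if cv2.contourArea(c)>amin]
print("flap gray",g[190,280],"plunger",g[211,161],"bg",g[190,220],"console",g[165,265])
m=((g>135)*255).astype(np.uint8)
for c in blobs(m,235,140,325,235,300):
    r=cv2.minAreaRect(c);print("flap",cv2.contourArea(c),r)
    for p in cv2.boxPoints(r): print(p,ray(T,*p,.097)[:2].round(4))
    ap=cv2.approxPolyDP(c,4,True)[:,0]; print("approx",[(tuple(p),ray(T,*p,.097)[:2].round(4)) for p in ap])
for th in(110,130,150):
  for c in blobs(((g>th)*255).astype(np.uint8),150,198,180,228,20):
    (u,v),r=cv2.minEnclosingCircle(c);print("plunger",th,u,v,r,ray(T,u,v,.094))
d=((g<45)*255).astype(np.uint8)
for c in blobs(d,355,198,402,245,200):
    (u,v),r=cv2.minEnclosingCircle(c);print("mat",u,v,r,ray(T,u,v,.004))
# scene: plunger head
gs=cv2.cvtColor(S["image"],cv2.COLOR_RGB2GRAY)
for c in blobs(((gs>150)*255).astype(np.uint8),350,238,378,262,20):
    print("scene plunger",cv2.boundingRect(c),cv2.fitEllipse(c))
a=cv2.resize(im[140:240,225:330,::-1],None,fx=5.5,fy=5.5,interpolation=cv2.INTER_CUBIC)
b=cv2.resize(S["image"][150:250,190:305,::-1],None,fx=5,fy=5,interpolation=cv2.INTER_CUBIC)
cv2.imwrite("pics/c1.png",b)
E
```

```text
flap gray 169 plunger 151 bg 114 console 125
flap 3592.5 ((276.8373718261719, 195.8863067626953), (69.42095947265625, 54.37059020996094), 12.33908748626709)
[237.1193 215.0261] [0.4718 0.1168]
[248.73813 161.91147] [0.636  0.0786]
[316.55545 176.74652] [ 0.584  -0.1286]
[304.9366  229.86115] [ 0.4222 -0.0868]
approx [((np.int32(249), np.int32(163)), array([0.6326, 0.0778])), ((np.int32(238), np.int32(215)), array([0.4719, 0.1141])), ((np.int32(305), np.int32(229)), array([ 0.4248, -0.0871])), ((np.int32(315), np.int32(177)), array([ 0.5833, -0.1238]))]
plunger 110 160.5 210.35714721679688 6.640269756317139 [0.49200528 0.35136974 0.094     ]
plunger 130 160.6764678955078 210.26470947265625 6.329170227050781 [0.49227711 0.35083153 0.094     ]
scene plunger (350, 238, 28, 18) ((364.1126708984375, 244.7924041748047), (15.03610897064209, 30.22051429748535), 103.94622802734375)
```

View pics/c1.png

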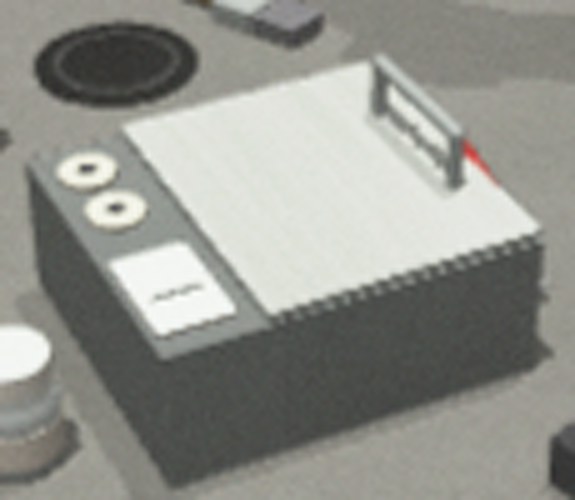

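The crop shows the flap lying nearly shut. The handle bar's top runs from about (378,62) to (462,135) in crop pixels, and the black mat is at upper left.

```bash
cat >> h.py <<'E'
import json
def tri(T,uT,S,uS):
    A=[]
    for c,u in((T,uT),(S,uS)):
        P=np.array(c["intrinsics"])@np.c_[c["R"],c["t"]]; A+=[u[0]*P[2]-P[0],u[1]*P[2]-P[1]]
    v=np.linalg.svd(np.array(A))[2][-1]; return v[:3]/v[3]
def tilt(yaw): return Ro.from_euler("z",yaw,degrees=True)*Ro.from_rotvec([np.pi,0,0])
def plan(*wps,start=None):
    """wps: (x,y,z,yaw_deg,rows) with tool pointing down; prints rows in groups of 5"""
    s=sensors.sense(); p=np.array(s["tool_pos"]);R=Ro.from_rotvec(s["eef_rot"])
    if start: p=np.array(start[:3]);R=tilt(start[3])
    rows=[]
    for x,y,z,yw,n in wps:
        G=tilt(yw); rv=(R.inv()*G).as_rotvec(); p0=p.copy();R0=R
        for i in range(1,n+1):
            d=np.round(R.inv().apply(p0+(np.array([x,y,z])-p0)*i/n-p),3)
            t=np.round(np.degrees((R.inv()*(R0*Ro.from_rotvec(rv*i/n))).as_rotvec()),1)+0.
            rows.append([(d+0.).tolist(),t.tolist()]); p=p+R.apply(d); R=R*Ro.from_rotvec(np.radians(t))
    for i in range(0,len(rows),5): print(json.dumps(rows[i:i+5]))
E
python3 - <<'E'
from h import *
T=dict(np.load("top.npz"));S=dict(np.load("scene.npz"))
print("plunger",tri(T,(160.6,210.3),S,(364.1,244.8)))
print("bar",tri(T,(273.3,211),S,(274,169.6)))
im=T["image"];g=cv2.cvtColor(im,cv2.COLOR_RGB2GRAY)
k=np.zeros_like(g);k[200:243,355:402]=(g[200:243,355:402]<75)*255
c=max(cv2.findContours(k,cv2.RETR_EXTERNAL,cv2.CHAIN_APPROX_NONE)[0],key=cv2.contourArea)
(u,v),r=cv2.minEnclosingCircle(c);print("mat",u,v,r,ray(T,u,v,.004))
y=np.radians(-13.5);X=np.array([np.cos(y),np.sin(y)])
for th in(0,.05,.1):
  b=np.array([.5285,-.005])+X*(.084-.145*np.cos(th)+.041*np.sin(th)); z=.093+.145*np.sin(th)+.041*np.cos(th)
  print(th,b,z,proj(T,[*b,z]),proj(S,[*b,z]))
plan((.44,-.40,.24,15,7),(.5,-.05,.26,76.5,9),(.492,.351,.20,76.5,9),(.492,.351,.115,76.5,3))
E
```

```text
plunger [0.49292783 0.35075348 0.09208711]
bar [0.47456981 0.01006773 0.13582936]
mat 378.0214538574219 221.77682495117188 18.76905059814453 [ 0.44960104 -0.33079629  0.004     ]
0 [0.46918543 0.00924017] 0.134 [272.76636842 213.71761669] [273.47507114 169.16867446]
0.05 [0.47135417 0.0087195 ] 0.14119574022044198 [272.95850077 212.70502418] [272.87057319 167.19725799]
0.1 [0.47386989 0.00811553] 0.14827101619018915 [273.17744776 211.56739929] [272.15051371 165.2724341 ]
[[[0.046, -0.025, -0.001], [0.0, 0.0, 0.0]], [[0.046, -0.025, -0.001], [0.0, 0.0, 0.0]], [[0.046, -0.025, -0.001], [0.0, 0.0, 0.0]], [[0.046, -0.025, -0.001], [-0.1, 0.0, 0.0]], [[0.046, -0.025, -0.001], [0.0, 0.0, 0.0]]]
[[[0.046, -0.025, -0.001], [0.0, 0.0, 0.0]], [[0.046, -0.025, -0.001], [0.0, 0.0, -0.1]], [[0.017, -0.036, -0.002], [0.0, 0.0, -6.8]], [[0.02, -0.033, -0.002], [0.0, 0.0, -6.9]], [[0.025, -0.031, -0.003], [0.0, 0.0, -6.8]]]
[[[0.028, -0.028, -0.002], [0.0, 0.0, -6.8]], [[0.031, -0.024, -0.002], [0.0, 0.0, -6.8]], [[0.034, -0.021, -0.002], [0.0, 0.0, -6.9]], [[0.036, -0.016, -0.003], [0.0, 0.0, -6.8]], [[0.037, -0.012, -0.002], [0.0, 0.0, -6.8]]]
[[[0.039, -0.007, -0.002], [0.0, 0.0, -6.9]], [[0.043, -0.011, 0.007], [0.0, 0.0, 0.0]], [[0.043, -0.011, 0.006], [0.0, 0.0, 0.0]], [[0.043, -0.012, 0.007], [0.0, 0.0, 0.0]], [[0.043, -0.011, 0.007], [0.0, 0.0, 0.0]]]
[[[0.044, -0.011, 0.006], [0.0, 0.0, 0.0]], [[0.043, -0.011, 0.007], [0.0, 0.0, 0.0]], [[0.043, -0.012, 0.007], [0.0, 0.0, 0.0]], [[0.043, -0.011, 0.006], [0.0, 0.0, 0.0]], [[0.043, -0.011, 0.007], [0.0, 0.0, 0.0]]]
[[[0.0, 0.0, 0.028], [0.0, 0.0, 0.0]], [[0.0, 0.0, 0.029], [0.0, 0.0, 0.0]], [[0.0, 0.0, 0.028], [0.0, 0.0, 0.0]]]
```

Request:
arm_command --deltas '[[[0.046, -0.025, -0.001], [0, 0, 0]], [[0.046, -0.025, -0.001], [0, 0, 0]], [[0.046, -0.025, -0.001], [0, 0, 0]], [[0.046, -0.025, -0.001], [0, 0, 0]], [[0.046, -0.025, -0.001], [0, 0, 0]]]' --claw 0

```text
clock: 0.6
tool_pos: [0.3565, -0.4785, 0.2382]
eef_rot: [-3.115, -0.408, 0.0]
force: [0.9, -0.2, -0.6]
width: 0.0512
grip_force: 0.0
```

Request:
arm_command --deltas '[[[0.046, -0.025, -0.001], [0, 0, 0]], [[0.046, -0.025, -0.001], [0, 0, 0]], [[0.017, -0.036, -0.002], [0, 0, -6.8]], [[0.02, -0.033, -0.002], [0, 0, -6.9]], [[0.025, -0.031, -0.003], [0, 0, -6.8]]]'

```text
clock: 1.1
tool_pos: [0.4485, -0.2932, 0.2469]
eef_rot: [-2.989, -0.964, 0.001]
force: [0.7, -0.8, -0.3]
width: 0.0115
grip_force: 0.0
```

Request:
arm_command --deltas '[[[0.028, -0.028, -0.002], [0, 0, -6.8]], [[0.031, -0.024, -0.002], [0, 0, -6.8]], [[0.034, -0.021, -0.002], [0, 0, -6.9]], [[0.036, -0.016, -0.003], [0, 0, -6.8]], [[0.037, -0.012, -0.002], [0, 0, -6.8]]]'

```text
clock: 1.6
tool_pos: [0.4815, -0.0992, 0.2584]
eef_rot: [2.576, 1.798, -0.0]
force: [0.3, 0.5, -0.3]
width: 0.0006
grip_force: 0.0
```

Request:
arm_command --deltas '[[[0.039, -0.007, -0.002], [0, 0, -6.9]], [[0.043, -0.011, 0.007], [0, 0, 0]], [[0.043, -0.011, 0.006], [0, 0, 0]], [[0.043, -0.012, 0.007], [0, 0, 0]], [[0.043, -0.011, 0.007], [0, 0, 0]]]'

```text
clock: 2.1
tool_pos: [0.4847, 0.1175, 0.233]
eef_rot: [2.468, 1.943, -0.0]
force: [-0.0, 0.2, 0.9]
width: 0.0008
grip_force: 0.0
```

Request:
arm_command --deltas '[[[0.044, -0.011, 0.006], [0, 0, 0]], [[0.043, -0.011, 0.007], [0, 0, 0]], [[0.043, -0.012, 0.007], [0, 0, 0]], [[0.043, -0.011, 0.006], [0, 0, 0]], [[0.043, -0.011, 0.007], [0, 0, 0]]]'

```text
clock: 2.6
tool_pos: [0.4811, 0.3405, 0.1997]
eef_rot: [2.468, 1.943, -0.001]
force: [1.6, -1.0, 1.0]
width: 0.0006
grip_force: 0.0
```

Request:
arm_command --deltas '[[[0, 0, 0], [0, 0, 0]], [[0, 0, 0], [0, 0, 0]], [[0, 0, 0], [0, 0, 0]]]'

```text
clock: 2.9
tool_pos: [0.4819, 0.3375, 0.2]
eef_rot: [2.469, 1.941, -0.002]
force: [0.2, -0.4, -0.0]
width: 0.0005
grip_force: 0.0
```

Request:
arm_command --deltas '[[[0.015, 0.008, 0.02], [0, 0, 0]], [[0, 0, 0.03], [0, 0, 0]], [[0, 0, 0.03], [0, 0, 0]], [[0, 0, 0.01], [0, 0, 0]], [[0, 0, 0.008], [0, 0, 0]]]'

```text
clock: 3.4
tool_pos: [0.4932, 0.35, 0.102]
eef_rot: [2.469, 1.941, -0.002]
force: [-0.9, -1.3, 2.9]
width: 0.0003
grip_force: 1.3
```

Request:
arm_command --deltas '[[[0, 0, 0.005], [0, 0, 0]], [[0, 0, 0.004], [0, 0, 0]], [[0, 0, 0], [0, 0, 0]]]'

```text
clock: 3.7
tool_pos: [0.4936, 0.3513, 0.0941]
eef_rot: [2.468, 1.942, 0.001]
force: [-1.0, -3.5, 4.8]
width: 0.0005
grip_force: 2.6
```

Request:
arm_command --deltas '[[[0, 0, 0.002], [0, 0, 0]], [[0, 0, 0.001], [0, 0, 0]], [[0, 0, 0], [0, 0, 0]], [[0, 0, 0], [0, 0, 0]], [[0, 0, 0], [0, 0, 0]]]'

```text
clock: 4.2
tool_pos: [0.4937, 0.3516, 0.0932]
eef_rot: [2.467, 1.941, 0.003]
force: [-3.3, -7.0, 18.5]
width: 0.0004
grip_force: 9.4
```

Force is 18 N at the stop, and it was held. Next I go up and over the handle.

```bash
python3 - <<'E'
from h import *
plan((.4937,.3516,.20,76.5,3),(.472,.0095,.20,76.5,9))
E
```

```text
[[[0.0, 0.0, -0.036], [0.1, 0.0, 0.0]], [[0.0, 0.0, -0.035], [0.0, 0.0, -0.1]], [[0.0, 0.0, -0.036], [0.1, 0.0, 0.0]], [[-0.038, 0.007, 0.0], [0.0, 0.0, 0.0]], [[-0.037, 0.006, 0.0], [0.0, 0.0, 0.0]]]
[[[-0.038, 0.007, 0.0], [0.0, 0.0, 0.0]], [[-0.037, 0.006, 0.0], [0.0, 0.0, 0.0]], [[-0.038, 0.007, 0.0], [0.0, 0.0, 0.0]], [[-0.037, 0.006, 0.0], [0.0, 0.0, 0.0]], [[-0.038, 0.007, 0.0], [0.0, 0.0, 0.0]]]
[[[-0.037, 0.006, 0.0], [0.0, 0.0, 0.0]], [[-0.038, 0.007, 0.0], [0.0, 0.0, 0.0]]]
```

Request:
arm_command --deltas '[[[0, 0, -0.036], [0, 0, 0]], [[0, 0, -0.036], [0, 0, 0]], [[0, 0, -0.036], [0, 0, 0]], [[-0.038, 0.007, 0], [0, 0, 0]], [[-0.037, 0.006, 0], [0, 0, 0]]]'

```text
clock: 4.7
tool_pos: [0.4884, 0.2773, 0.2005]
eef_rot: [-2.465, -1.947, -0.008]
force: [-0.4, -1.6, -0.7]
width: 0.0007
grip_force: 0.0
```

Request:
arm_command --deltas '[[[-0.038, 0.007, 0], [0, 0, 0]], [[-0.037, 0.006, 0], [0, 0, 0]], [[-0.038, 0.007, 0], [0, 0, 0]], [[-0.037, 0.006, 0], [0, 0, 0]], [[-0.038, 0.007, 0], [0, 0, 0]]]' --claw 0.5

```text
clock: 5.2
tool_pos: [0.4761, 0.0847, 0.1992]
eef_rot: [2.467, 1.944, 0.004]
force: [1.4, -0.4, -1.0]
width: 0.037
grip_force: 0.0
```

Request:
arm_command --deltas '[[[-0.037, 0.006, 0], [0, 0, 0]], [[-0.038, 0.007, 0], [0, 0, 0]], [[0, 0, 0], [0, 0, 0]], [[0, 0, 0], [0, 0, 0]]]'

```text
clock: 5.6
tool_pos: [0.4714, 0.0093, 0.1989]
eef_rot: [2.469, 1.941, 0.003]
force: [-0.0, 0.5, -0.0]
width: 0.044
grip_force: 0.0
```

```bash
python3 - <<'E'
from h import *
s=sensors.sense();print(s["tool_pos"],s["width"])
c=cam("scene");cv2.imwrite("pics/s2.png",cv2.resize(c["image"][120:270,180:330,::-1],(600,600),interpolation=cv2.INTER_CUBIC))
plan((.472,.0095,.150,76.5,3),(.472,.0095,.126,76.5,2))
E
```

```text
[0.47140117 0.00929777 0.19892748] 0.04401513253197898
[[[0.0, 0.0, 0.016], [0.0, 0.0, 0.0]], [[-0.001, 0.0, 0.017], [0.1, 0.0, 0.0]], [[0.0, 0.001, 0.016], [0.0, -0.1, 0.0]], [[0.0, 0.0, 0.012], [0.0, 0.0, 0.0]], [[0.0, 0.0, 0.012], [0.0, 0.0, 0.0]]]
```

View pics/s2.png

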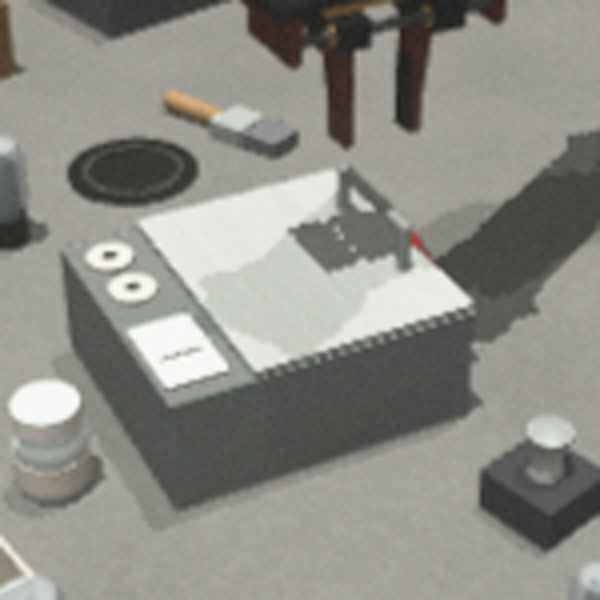

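The fingertips at (342,140) and (408,125) straddle the bar, whose middle is at (378,212). I go down and close.

Request:
arm_command --deltas '[[[0, 0, 0.016], [0, 0, 0]], [[0, 0, 0.017], [0, 0, 0]], [[0, 0, 0.016], [0, 0, 0]], [[0, 0, 0.012], [0, 0, 0]], [[0, 0, 0.012], [0, 0, 0]]]'

```text
clock: 6.15
tool_pos: [0.4713, 0.0108, 0.1249]
eef_rot: [-2.466, -1.946, -0.002]
force: [-0.4, -0.0, 0.3]
width: 0.0439
grip_force: 0.0
```

Request:
arm_command --deltas '[[[0, 0, 0], [0, 0, 0]], [[0, 0, 0], [0, 0, 0]], [[0, 0, 0], [0, 0, 0]], [[0, 0, 0], [0, 0, 0]], [[0, 0, 0], [0, 0, 0]]]' --claw 0 --squeeze 12

```text
clock: 6.65
tool_pos: [0.4695, 0.0098, 0.1254]
eef_rot: [-2.467, -1.943, 0.003]
force: [-1.5, 0.4, 1.7]
width: 0.0096
grip_force: 12.0
```

```bash
python3 - <<'E'
from h import *
s=sensors.sense();p=np.array(s["tool_pos"]);print(p,s["width"],s["force"])
X=np.array([np.cos(np.radians(-13.5)),np.sin(np.radians(-13.5))])
f=lambda th:(-.145*np.cos(th)+.041*np.sin(th),.145*np.sin(th)+.041*np.cos(th))
h=f(0);w=[]
for i in range(1,25):
    a=f(1.68*i/24); w.append((*(p[:2]+X*(a[0]-h[0])),p[2]+a[1]-h[1],76.5,1))
print(w[-1]);plan(*w)
E
```

```text
[0.46949684 0.00976101 0.12537136] 0.009602461995156257 [-1.52631614  0.35497639  1.69230201]
(np.float64(0.6654865984915921), np.float64(-0.03729196721052086), np.float64(0.22403916531055826), 76.5, 1)
[[[0.0, 0.003, -0.01], [-0.1, 0.0, -0.1]], [[0.0, 0.004, -0.01], [0.0, 0.0, 0.0]], [[0.0, 0.005, -0.009], [0.0, 0.0, 0.0]], [[0.0, 0.005, -0.009], [0.0, 0.0, 0.0]], [[0.0, 0.006, -0.009], [0.0, 0.0, 0.0]]]
[[[0.0, 0.006, -0.009], [0.0, 0.0, 0.0]], [[0.0, 0.007, -0.007], [0.0, 0.0, 0.0]], [[0.0, 0.008, -0.008], [0.0, 0.0, 0.0]], [[0.0, 0.008, -0.007], [0.0, 0.0, 0.0]], [[0.0, 0.008, -0.006], [0.0, 0.0, 0.0]]]
[[[0.0, 0.009, -0.005], [0.0, 0.0, 0.0]], [[0.0, 0.01, -0.005], [0.0, 0.0, 0.0]], [[0.0, 0.009, -0.005], [0.0, 0.0, 0.0]], [[0.0, 0.01, -0.003], [0.0, 0.0, 0.0]], [[0.0, 0.01, -0.003], [0.0, 0.0, 0.0]]]
[[[0.0, 0.011, -0.002], [0.0, 0.0, 0.0]], [[0.0, 0.01, -0.002], [0.0, 0.0, 0.0]], [[0.0, 0.011, -0.001], [0.0, 0.0, 0.0]], [[0.0, 0.01, 0.0], [0.0, 0.0, 0.0]], [[0.0, 0.011, 0.001], [0.0, 0.0, 0.0]]]
[[[0.0, 0.01, 0.001], [0.0, 0.0, 0.0]], [[0.0, 0.01, 0.003], [0.0, 0.0, 0.0]], [[0.0, 0.011, 0.003], [0.0, 0.0, 0.0]], [[0.0, 0.009, 0.003], [0.0, 0.0, 0.0]]]
```

Request:
arm_command --deltas '[[[0, 0.003, -0.01], [0, 0, 0]], [[0, 0.004, -0.01], [0, 0, 0]], [[0, 0.005, -0.009], [0, 0, 0]], [[0, 0.005, -0.009], [0, 0, 0]], [[0, 0.006, -0.009], [0, 0, 0]]]'

```text
clock: 7.15
tool_pos: [0.4912, 0.0045, 0.173]
eef_rot: [-2.465, -1.943, 0.006]
force: [-8.8, 3.3, 1.5]
width: 0.0097
grip_force: 12.0
```

Request:
arm_command --deltas '[[[0, 0.006, -0.009], [0, 0, 0]], [[0, 0.007, -0.007], [0, 0, 0]], [[0, 0.008, -0.008], [0, 0, 0]], [[0, 0.008, -0.007], [0, 0, 0]], [[0, 0.008, -0.006], [0, 0, 0]]]'

```text
clock: 7.65
tool_pos: [0.528, -0.0045, 0.2112]
eef_rot: [-2.467, -1.943, 0.004]
force: [-8.5, 2.4, 6.4]
width: 0.0094
grip_force: 12.0
```

Forces are low, so I continue.

Request:
arm_command --deltas '[[[0, 0.009, -0.005], [0, 0, 0]], [[0, 0.01, -0.005], [0, 0, 0]], [[0, 0.009, -0.005], [0, 0, 0]], [[0, 0.01, -0.003], [0, 0, 0]], [[0, 0.01, -0.003], [0, 0, 0]]]'

```text
clock: 8.15
tool_pos: [0.5768, -0.0165, 0.2322]
eef_rot: [2.468, 1.942, 0.001]
force: [-1.8, 0.4, 2.0]
width: 0.009
grip_force: 12.0
```

Request:
arm_command --deltas '[[[0, 0.011, -0.002], [0, 0, 0]], [[0, 0.01, -0.002], [0, 0, 0]], [[0, 0.011, -0.001], [0, 0, 0]], [[0, 0.01, 0], [0, 0, 0]], [[0, 0.011, 0.001], [0, 0, 0]]]'

```text
clock: 8.65
tool_pos: [0.6283, -0.029, 0.2343]
eef_rot: [2.468, 1.943, -0.0]
force: [-3.0, -1.3, 1.8]
width: 0.0096
grip_force: 12.0
```

Request:
arm_command --deltas '[[[0, 0.01, 0.001], [0, 0, 0]], [[0, 0.01, 0.003], [0, 0, 0]], [[0, 0.011, 0.003], [0, 0, 0]], [[0, 0.009, 0.003], [0, 0, 0]], [[0, 0, 0], [0, 0, 0]]]'

```text
clock: 9.15
tool_pos: [0.6676, -0.0384, 0.2234]
eef_rot: [2.468, 1.943, 0.001]
force: [1.2, -2.3, -1.3]
width: 0.0093
grip_force: 12.0
```

```bash
python3 - <<'E'
from h import *
s=sensors.sense();print(s["tool_pos"],s["width"],s["force"])
c=cam("scene");cv2.imwrite("pics/s3.png",cv2.resize(c["image"][70:270,150:350,::-1],(600,600),interpolation=cv2.INTER_CUBIC))
E
```

```text
[ 0.6675925  -0.03844527  0.22337106] 0.009298369372565743 [ 1.16371514 -2.34173584 -1.27846611]
```

View pics/s3.png

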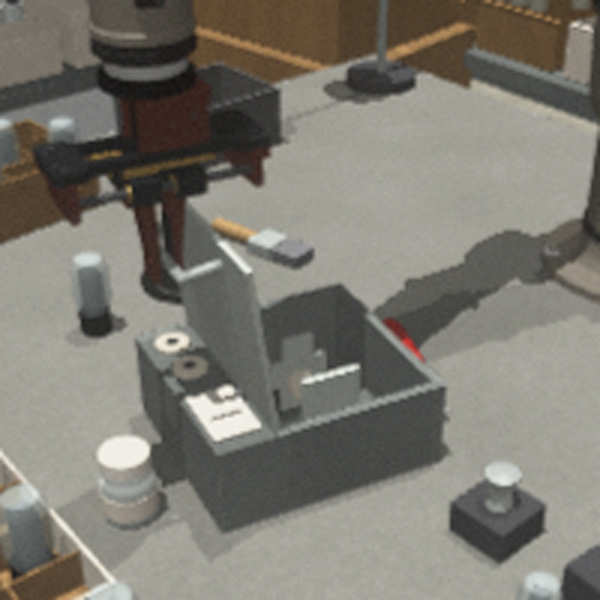

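The flap is folded past upright. The tabbed socket plate is in the far (-y) slot at about (300,365), and the blank is in the near slot at about (330,390). I release, go up, step aside and look.

Request:
arm_command --deltas '[[[0, 0, 0], [0, 0, 0]], [[0, 0, 0], [0, 0, 0]], [[0, 0, 0], [0, 0, 0]], [[0, 0, -0.01], [0, 0, 0]], [[0, 0, -0.02], [0, 0, 0]]]' --claw 0.28

```text
clock: 9.7
tool_pos: [0.6653, -0.0376, 0.2539]
eef_rot: [-2.466, -1.943, 0.003]
force: [-0.6, -0.9, 0.4]
width: 0.0244
grip_force: 0.0
```

Request:
arm_command --deltas '[[[0, 0, -0.025], [0, 0, 0]], [[0, 0, -0.03], [0, 0, 0]], [[0, 0, -0.03], [0, 0, 0]], [[0, 0, 0], [0, 0, 0]]]'

```text
clock: 10.1
tool_pos: [0.6683, -0.0369, 0.3455]
eef_rot: [2.464, 1.941, 0.012]
force: [0.5, -0.1, 0.6]
width: 0.0247
grip_force: 0.0
```

```bash
python3 - <<'E'
from h import *
s=sensors.sense();print(s["tool_pos"],s["width"],s["force"])
plan((.47,-.22,.30,-13.5,11))
E
```

```text
[ 0.66826138 -0.03694402  0.34549567] 0.024657068644023804 [ 0.50205971 -0.14622733  0.56161665]
[[[-0.02, -0.014, 0.004], [0.0, 0.0, 8.2]], [[-0.023, -0.01, 0.004], [0.0, -0.1, 8.2]], [[-0.023, -0.008, 0.004], [0.1, 0.0, 8.1]], [[-0.024, -0.004, 0.004], [0.0, -0.1, 8.2]], [[-0.025, 0.0, 0.004], [0.0, 0.0, 8.2]]]
[[[-0.024, 0.003, 0.004], [0.0, -0.1, 8.2]], [[-0.024, 0.006, 0.004], [0.1, 0.0, 8.1]], [[-0.022, 0.01, 0.004], [0.0, -0.1, 8.2]], [[-0.021, 0.013, 0.004], [0.0, 0.0, 8.2]], [[-0.019, 0.016, 0.005], [0.0, -0.1, 8.2]]]
[[[-0.016, 0.018, 0.004], [0.1, 0.0, 8.2]]]
```

Request:
arm_command --deltas '[[[-0.02, -0.014, 0.004], [0, 0, 8.2]], [[-0.023, -0.01, 0.004], [0, 0, 8.2]], [[-0.023, -0.008, 0.004], [0, 0, 8.2]], [[-0.024, -0.004, 0.004], [0, 0, 8.2]], [[-0.025, 0, 0.004], [0, 0, 8.2]]]'

```text
clock: 10.6
tool_pos: [0.5746, -0.1214, 0.3192]
eef_rot: [-2.995, -0.948, -0.0]
force: [-0.3, -0.6, -0.5]
width: 0.0248
grip_force: 0.0
```

Request:
arm_command --deltas '[[[-0.024, 0.003, 0.004], [0, 0, 8.2]], [[-0.024, 0.006, 0.004], [0, 0, 8.2]], [[-0.022, 0.01, 0.004], [0, 0, 8.2]], [[-0.021, 0.013, 0.004], [0, 0, 8.2]], [[-0.019, 0.016, 0.004], [0, 0, 8.2]]]' --claw 0.45

```text
clock: 11.1
tool_pos: [0.4843, -0.2044, 0.2993]
eef_rot: [-3.137, 0.161, -0.0]
force: [-0.6, 0.1, 0.9]
width: 0.0394
grip_force: 0.0
```

Request:
arm_command --deltas '[[[-0.016, 0.018, 0.004], [0, 0, 8.2]], [[0, 0, 0], [0, 0, 0]], [[0, 0, 0], [0, 0, 0]]]'

```text
clock: 11.4
tool_pos: [0.4677, -0.2201, 0.2955]
eef_rot: [-3.119, 0.374, -0.001]
force: [-0.4, 1.5, -0.4]
width: 0.0393
grip_force: 0.0
```

```bash
python3 - <<'E'
from h import *
s=sensors.sense();print(s["tool_pos"],s["width"],s["force"],Ro.from_rotvec(s["eef_rot"]).as_matrix().round(3).tolist())
c=cam("top");im=c["image"];np.savez("top2.npz",**{k:np.array(c[k]) for k in c})
cv2.imwrite("pics/t4.png",cv2.resize(im[130:250,220:370,::-1],(750,600),interpolation=cv2.INTER_CUBIC))
y=np.radians(-13.5)
for n,sy in(("sock",-.036),("blank",.036)):
  P=[np.array([.5285+np.cos(y)*x-np.sin(y)*sy,-.005+np.sin(y)*x+np.cos(y)*sy,.088]) for x in(-.016,0,.016)]
  print(n,P[1],[((proj(c,q)-[220,130])*5).round() for q in P])
E
```

```text
[ 0.46765238 -0.2201133   0.29554803] 0.03933507796877337 [-0.44082378  1.54475854 -0.42991075] [[0.972, -0.236, 0.0], [-0.236, -0.972, 0.0], [0.0, -0.0, -1.0]]
sock [ 0.52009597 -0.04000532  0.088     ] [array([336., 368.]), array([341., 342.]), array([346., 317.])]
blank [0.53690403 0.03000532 0.088     ] [array([221., 343.]), array([226., 318.]), array([232., 293.])]
```

View pics/t4.png

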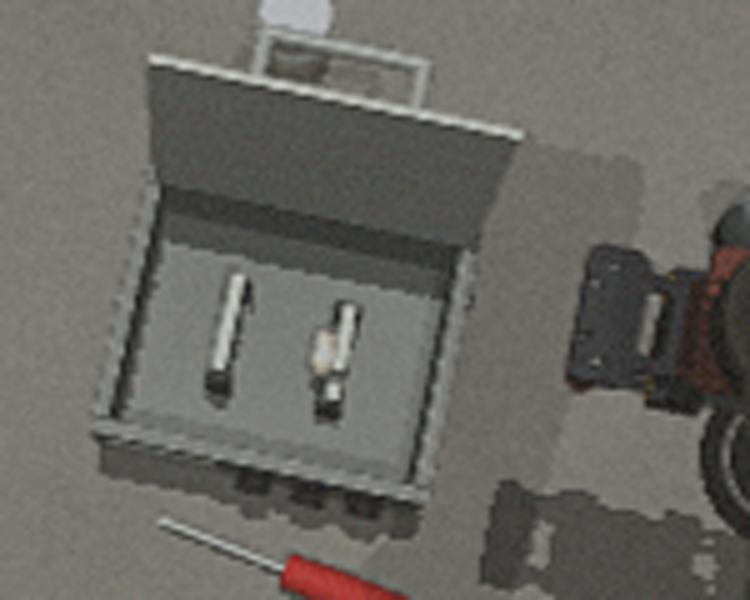

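The top view shows the tab centred at about (344,338) with the socket on its left at (322,352), and the blank at (229,324). Both agree with the prediction to within 1 camera pixel. I approach the tab.

```bash
python3 - <<'E'
from h import *
plan((.5205,-.0415,.20,-13.5,5),(.5205,-.0415,.12,-13.5,3))
E
```

```text
[[[0.002, -0.037, 0.019], [0.0, 0.0, 0.0]], [[0.002, -0.037, 0.019], [0.0, 0.0, 0.0]], [[0.001, -0.037, 0.019], [0.0, 0.0, -0.1]], [[0.002, -0.037, 0.02], [0.0, 0.0, 0.0]], [[0.002, -0.037, 0.019], [0.0, 0.0, 0.0]]]
[[[0.0, 0.0, 0.027], [0.0, 0.0, 0.0]], [[0.0, 0.0, 0.026], [0.0, 0.0, 0.0]], [[0.0, 0.0, 0.027], [0.0, 0.0, 0.0]]]
```

Request:
arm_command --deltas '[[[0.002, -0.037, 0.019], [0, 0, 0]], [[0.002, -0.037, 0.019], [0, 0, 0]], [[0.002, -0.037, 0.019], [0, 0, 0]], [[0.002, -0.037, 0.02], [0, 0, 0]], [[0.002, -0.037, 0.019], [0, 0, 0]]]'

```text
clock: 11.95
tool_pos: [0.5223, -0.04, 0.1989]
eef_rot: [-3.119, 0.37, -0.001]
force: [-0.4, 0.2, 0.5]
width: 0.0393
grip_force: 0.0
```

Request:
arm_command --deltas '[[[0, 0, 0.027], [0, 0, 0]], [[0, 0, 0.026], [0, 0, 0]], [[0, 0, 0.027], [0, 0, 0]], [[0, 0, 0], [0, 0, 0]], [[0, 0, 0], [0, 0, 0]]]'

```text
clock: 12.45
tool_pos: [0.5218, -0.042, 0.1196]
eef_rot: [-3.119, 0.373, 0.001]
force: [-0.2, 0.2, 0.1]
width: 0.0397
grip_force: 0.0
```

Request:
arm_command --deltas '[[[0, 0, 0.018], [0, 0, 0]], [[0, 0, 0.018], [0, 0, 0]], [[0, 0, 0.01], [0, 0, 0]], [[0, 0, 0], [0, 0, 0]]]'

```text
clock: 12.85
tool_pos: [0.5215, -0.0429, 0.0734]
eef_rot: [-3.119, 0.376, 0.0]
force: [-0.8, 0.1, 0.1]
width: 0.0396
grip_force: 0.0
```

Request:
arm_command --deltas '[[[0, 0, 0], [0, 0, 0]], [[0, 0, 0], [0, 0, 0]], [[0, 0, 0], [0, 0, 0]], [[0, 0, 0], [0, 0, 0]], [[0, 0, 0], [0, 0, 0]]]' --claw 0 --squeeze 25

```text
clock: 13.35
tool_pos: [0.5217, -0.0427, 0.0737]
eef_rot: [-3.118, 0.376, -0.001]
force: [0.4, 0.5, 1.4]
width: 0.0078
grip_force: 25.0
```

The grip holds the tab at 7.8 mm. I lift.

Request:
arm_command --deltas '[[[0, 0, -0.006], [0, 0, 0]], [[0, 0, -0.01], [0, 0, 0]], [[0, 0, -0.012], [0, 0, 0]], [[0, 0, -0.012], [0, 0, 0]], [[0, 0, -0.015], [0, 0, 0]]]' --squeeze 35

```text
clock: 13.85
tool_pos: [0.5212, -0.0437, 0.1296]
eef_rot: [3.118, -0.377, -0.0]
force: [-0.4, 0.3, -0.5]
width: 0.0078
grip_force: 35.0
```

Request:
arm_command --deltas '[[[0, 0, -0.02], [0, 0, 0]], [[0, 0, -0.025], [0, 0, 0]], [[0, 0, -0.025], [0, 0, 0]], [[0, 0, -0.025], [0, 0, 0]], [[0, 0, -0.01], [0, 0, 0]]]'

```text
clock: 14.35
tool_pos: [0.5225, -0.0436, 0.2367]
eef_rot: [3.119, -0.377, 0.007]
force: [0.2, 0.2, -0.5]
width: 0.0081
grip_force: 35.0
```

Request:
arm_command --deltas '[[[0, 0, 0], [0, 0, 0]], [[0, 0, 0], [0, 0, 0]], [[0, 0, 0], [0, 0, 0]]]'

```text
clock: 14.65
tool_pos: [0.5205, -0.0432, 0.2321]
eef_rot: [3.119, -0.376, -0.004]
force: [0.5, -0.1, -0.6]
width: 0.0078
grip_force: 35.0
```

```bash
python3 - <<'E'
from h import *
s=sensors.sense();print(s["tool_pos"],s["width"],s["grip_force"],s["force"])
c=cam("scene");cv2.imwrite("pics/s5.png",cv2.resize(c["image"][70:270,150:350,::-1],(600,600),interpolation=cv2.INTER_CUBIC))
plan((.4496,-.3308,.225,-13.5,11))
E
```

```text
[ 0.52047594 -0.04324652  0.23205099] 0.007820888940478365 34.99445557594299 [ 0.46962491 -0.10277254 -0.57464406]
[[[0.0, 0.027, 0.001], [0.0, 0.0, 0.0]], [[0.0, 0.027, 0.0], [0.0, 0.0, 0.0]], [[0.0, 0.027, 0.001], [0.0, 0.0, -0.1]], [[0.0, 0.027, 0.001], [0.0, 0.1, 0.0]], [[0.0, 0.027, 0.0], [0.0, 0.0, 0.0]]]
[[[0.0, 0.027, 0.001], [0.0, 0.0, 0.0]], [[0.0, 0.027, 0.001], [0.0, 0.0, -0.1]], [[-0.001, 0.026, 0.0], [0.0, 0.0, 0.0]], [[0.0, 0.027, 0.001], [0.0, 0.0, 0.0]], [[0.0, 0.027, 0.001], [0.0, 0.0, 0.0]]]
[[[0.0, 0.027, 0.0], [0.0, 0.0, -0.1]]]
```

View pics/s5.png

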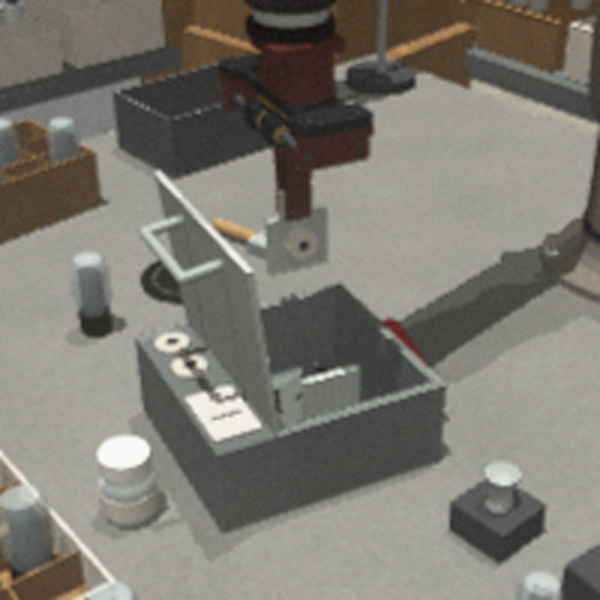

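The socket plate is held upright at about (298,240), clear of the tester. The blank is still in its slot and the flap is open. Next I move it over the mat.

Request:
arm_command --deltas '[[[0, 0.015, 0], [0, 0, 0]], [[0, 0.027, 0], [0, 0, 0]], [[0, 0.03, 0.001], [0, 0, 0]], [[0, 0.03, 0.001], [0, 0, 0]], [[0, 0.03, 0.001], [0, 0, 0]]]'

```text
clock: 15.2
tool_pos: [0.4891, -0.1723, 0.2293]
eef_rot: [-3.119, 0.376, 0.003]
force: [0.0, 0.2, -0.6]
width: 0.0079
grip_force: 35.0
```

Request:
arm_command --deltas '[[[0, 0.03, 0.001], [0, 0, 0]], [[0, 0.03, 0.001], [0, 0, 0]], [[0, 0.03, 0.001], [0, 0, 0]], [[0, 0.03, 0], [0, 0, 0]], [[0, 0.025, 0], [0, 0, 0]]]'

```text
clock: 15.7
tool_pos: [0.4543, -0.3136, 0.2262]
eef_rot: [-3.118, 0.378, 0.003]
force: [0.8, -0.6, -1.6]
width: 0.0077
grip_force: 35.0
```

Request:
arm_command --deltas '[[[0, 0.014, 0], [0, 0, 0]], [[0, 0.005, 0], [0, 0, 0]], [[0, 0, 0], [0, 0, 0]], [[0, 0, 0], [0, 0, 0]], [[0, 0, 0], [0, 0, 0]]]'

```text
clock: 16.2
tool_pos: [0.4516, -0.3292, 0.2273]
eef_rot: [-3.119, 0.373, -0.0]
force: [-0.3, 0.4, -0.4]
width: 0.0076
grip_force: 35.0
```

```bash
python3 - <<'E'
from h import *
s=sensors.sense();print(s["tool_pos"],s["eef_rot"],s["width"],s["grip_force"],abs(s["joint_velocities"]).max())
c=cam("scene");cv2.imwrite("pics/s6.png",cv2.resize(c["image"][50:300,120:420,::-1],(720,600),interpolation=cv2.INTER_CUBIC))
E
```

```text
[ 0.45161633 -0.32917338  0.22734225] [-3.11885121e+00  3.72839180e-01 -1.47610780e-04] 0.007554947799713534 34.99444305896759 0.0069102512726031875
```

View pics/s6.png

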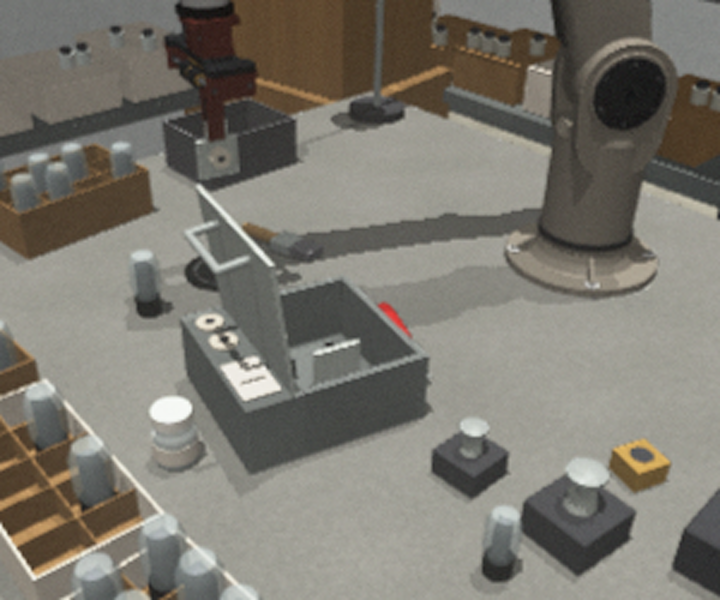

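The plate hangs upright at (217,157) above the mat, with the flap open, the blank in its slot, the plunger up and the bystanders in place. I hand in.

```bash
python3 -c "
from h import *
print(ticket.job_done())"
```

```text
the job is handed in; nothing more can be done
None
```

I pressed the plunger to its stop, folded the flap back past upright, and handed in at about 16 s with the socket plate held still and upright over the mat, its lower edge about 16 cm above the bench; no verdict came back.

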